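Finish the crisscross pass on a leak-test pot

ROBOT

A 6-joint arm with a two-finger parallel gripper is mounted at the origin on a cart in front of the work surface, level with it; the furniture and walls round the work are solid. World frame = base frame: x ahead of the robot, y to its left, z up, the work surface at z = 0. Lengths are in m, angles in rad, forces in N, time in s.
With the tool pointing down it reaches from about 0.275 to 0.75 m from the base axis. Payload 10.2 kg.
Tool frame: the origin (TCP) lies between the finger pads; the fingertips stand 22 mm ahead of it and the grasp point (between the pads) lies 3 mm ahead of it; z points along the fingers, y is the line along which they close (so a half turn about z gives the same grasp; the last joint's range is limited). The gripper opens to 88 mm and grips with 3 to 60 N. Pads are 18 mm wide; open, the fingers measure 123 mm over their backs; the gripper's body (75 mm by 187 mm) begins 45 mm behind the grasp point.
Start: joints at [-1.525, 0.313, 1.498, -0, 1.331, -0.223], TCP at [0.139, -0.506, 0.261] pointing down, gripper open.
Joint ranges: [-2.94, 2.94], [-0.97, 2.17], [0.19, 2.56], [-1.23, 4.37], [0.02, 3.11], [-2.88, 2.88]. Speed limits (rad/s): [2.39, 2.39, 3.01, 3.14, 3.14, 3.14].

INTERFACE

Orientations are given as [roll, pitch, yaw] about the fixed x, y, z axes, in that order (R = Rz(yaw) Ry(pitch) Rx(roll)).
In Python, from cell import r gives the robot as it stands.
- The arm moves only by the tool servo_tool, never from a script. Its argument "motion" is text: rows parted by semicolons, each of 7 numbers parted by spaces: the shift along the tool's x, y, z in cm, then the turn, a rotation vector about the tool's x, y, z in degrees, then the finger opening in cm, from 0 to 8.81. In form: x y z wx wy wz claw; .... A call has 1 to 20 rows; each row shifts and turns the commanded pose from where the row before left it, along the tool's axes as they then stand; what a row does not reach is not made up. A row lasts 1/8 s, in which the tool goes at most 62.5 mm and 10.7 degrees, less where a joint would pass 70% of its speed; a pose out of reach is approached as far as the arm can. A call is refused whole if a number of a shift passes 6.25 or a number of a turn 10.7, either way. A call with a gripper value outside its range is refused whole. The fingers move at their own pace and stop on an object; the grip force is fixed at half the most. Time passes only in rows, so rows that do not move let the fingers close. It gives the time, the measured TCP pose, the force, the opening and the grip force at its end, in the units of the state.
- r.read_state(): the state, without advancing time (a new reading comes with each control period).
- r.get_image(name): name is "side" or "top"; returns a dict with "image" (384x512x3 uint8, red, green, blue), "K" (3x3 intrinsics, pixels), "extrinsics" (4x4, takes a point from camera to world coordinates). Camera axes: x right, y down, z forward; pixel columns grow to the right and rows downward; lengths in m; the calibration is good to about 2 mm. A picture is of the moment at which its call begins. There is no depth.
- r.finish_job(): hands the job in; it is judged then, once.
The state is a dict: "t": time; "joints": joint angles; "qvel": joint speeds; "joint_torque": joint torques, N m; "tcp_pos": TCP position; "eef_rot": TCP orientation; "wrist_force": force on the tool from outside, world axes, zero at the start; "moment": the same for the moment, N m; "opening": opening from 0.0 (shut) to 1.0 (fully open); "finger_force": force on a finger pad.
Only numpy, scipy, OpenCV 4.12 (cv2) and the standard library are available. Lean on these libraries where they do the work, as an engineer would, in place of code of your own. Each camera call takes 0.05 s, during which the arm holds its last target. There are 200 camera calls.

TASK

The lid of the small leak-test pot is being tightened crosswise, a partial turn per bolt: one diagonal pair of its four T-bolts has already had its turn of this pass. Finish the pass on the other diagonal pair: first turn the T-bolt beside the hose fitting clockwise until its bar lies parallel to the bars of the finished pair, and only then do the same with the T-bolt straight across the lid from it. Leave the finished pair as it is and let go of everything at the end.

Things in the scene. Friction and masses are not known exactly. Their poses are not given: they have to be found in the camera images.
- t_first (a point): T-bolt to turn first, on the lid beside the upturned brass hose elbow with black collar in the pot's side. All four alike: dark bar 48 mm long, 11 thick, 28 tall, on a 9 mm high round foot, 24 wide. Point: on the upright axis, 24 mm above the lid, 12 mm under the bar's top, 84 above the worktop. x: along the bar, z: up. Starts 55 to 80 degrees short of parallel to the finished bars.
- t_second (a point): T-bolt to turn second, diagonally across the lid from t_first; same shape, point and axes, starts 55 to 80 degrees short of parallel too. Both turn about their upright axis with light friction (0.1 N m) and stay where they are left; anticlockwise they stop 6 to 23 degrees from the start, clockwise they can pass parallel by up to 34 degrees (too far).
- t_done_a (a point): T-bolt of the finished pair, a neighbour of t_first; same shape, point and axes, stiffer (0.25 N m). Its bar points the way all four must end. The T-bolts stand at the corners of an 88 mm square on the pot's flat lid (160 mm across, top 60 mm above the worktop, round window); the pot is an aluminium cup fixed on a 4 mm mat, turned any way.
- t_done_b (a point): The other T-bolt of the finished pair, diagonally across the lid from t_done_a, its bar parallel to that one's within 4 degrees; same shape, point and axes.

How it is judged:
By the outcome, as a careful person would: the job done as asked, in the order asked, and still so for the second after the job is handed in, with the robot touching nothing.
It also fails if it takes over 48 s, if anything falls off the work surface, if the arm or the gripper's body presses on something with over 40 N, if the wrist force passes 120 N, or if a joint passes its speed limit or range.

## Working session

There is one attempt and no reset: what is moved stays moved. The work goes in short steps, Python scripts to look and compute and a tool call to move; the robot and the scene stay as the last step left them, time stands still between calls to the robot, and variables do not carry over. Pictures are saved under pics/ and viewed, at most 10 in all, crops included, and the job is handed in when it is done.

Besides the shell and the picture viewer there is one more tool, called after "Emit:" as name(argument=value, ...) on one line, values as JSON. servo_tool: Moves the arm, as the interface text tells. Its arguments: {"type":"object","properties":{"motion":{"type":"string"}},"required":["motion"]}

```bash
mkdir -p pics
cat > h.py <<'E'
import numpy as np,cv2
from cell import r
def pic(n,f,crop=None,s=1):
    d=r.get_image(n); np.savez(f'pics/{n}.npz',K=d['K'],E=d['extrinsics'],im=d['image'])
    im=d['image'][:,:,::-1]
    if crop: a,b,c,e=crop; im=im[b:e,a:c]
    cv2.imwrite('pics/'+f,cv2.resize(im,None,fx=s,fy=s,interpolation=cv2.INTER_CUBIC))
def px(n,u,v,z):
    d=np.load(f'pics/{n}.npz'); E=d['E']
    w=E[:3,:3]@np.linalg.solve(d['K'],[u,v,1.]); o=E[:3,3]
    return o+w*(z-o[2])/w[2]
E
python3 -c "
from h import *
pic('top','t1.png',None,1.5);pic('side','s1.png',None,1.5)
print(r.read_state()['eef_rot'])
for n in('top','side'):
  d=np.load(f'pics/{n}.npz');print(d['K'],d['E'])"
```

```text
[-3.14051584e+00 -2.37426796e-04  2.68832720e-01]
[[440.03337282   0.         262.21521299]
 [  0.         440.03337282 189.19137159]
 [  0.           0.           1.        ]] [[ 0.00637262 -0.98874393  0.14948185  0.41814607]
 [-0.99994705 -0.00750871 -0.00703701 -0.26244764]
 [ 0.00808021 -0.14942909 -0.98873943  0.95755863]
 [ 0.          0.          0.          1.        ]]
[[378.84401537   0.         254.56334634]
 [  0.         378.84401537 186.15888297]
 [  0.           0.           1.        ]] [[ 9.90413818e-01 -4.82700186e-02  1.29423626e-01  4.41218385e-01]
 [-1.38131936e-01 -3.44780370e-01  9.28464358e-01 -1.03262195e+00]
 [-1.94266266e-04 -9.37441466e-01 -3.48142874e-01  4.09896691e-01]
 [ 0.00000000e+00  0.00000000e+00  0.00000000e+00  1.00000000e+00]]
```

View pics/t1.png

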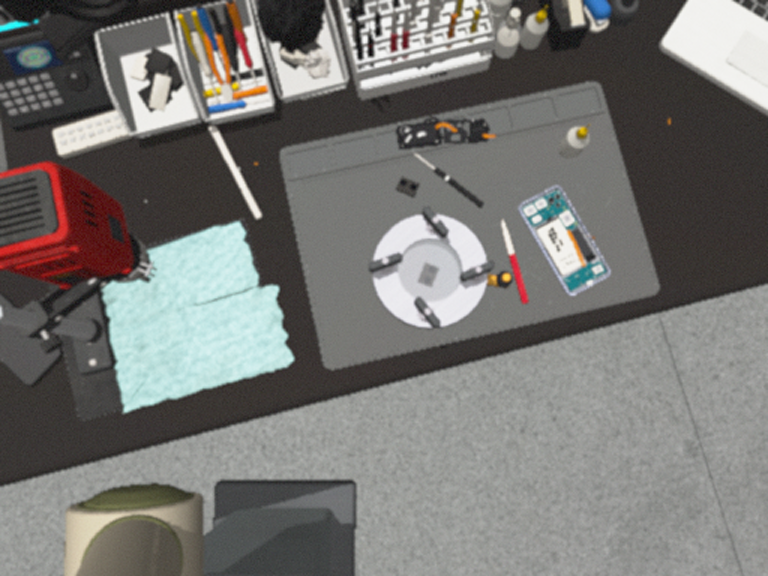

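View pics/s1.png

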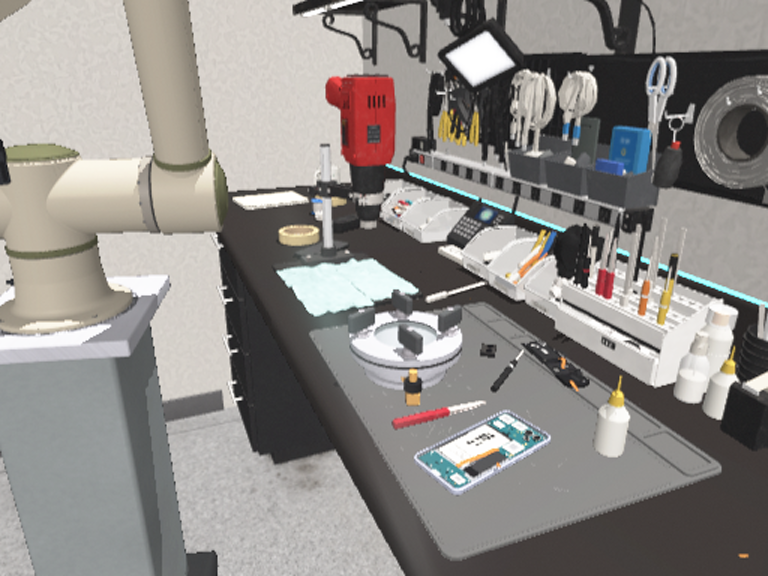

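The top view shows the pot at about (430,270) with bolts at (434,221), (385,263), (477,271) and (428,311). The brass elbow is at (500,280), so t_first is the right bolt and t_second the left one. I'll zoom in for the angles.

```bash
python3 -c "
from h import *
pic('top','t2.png',(240,132,350,224),7)"
```

```text
(no output)
```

View pics/t2.png

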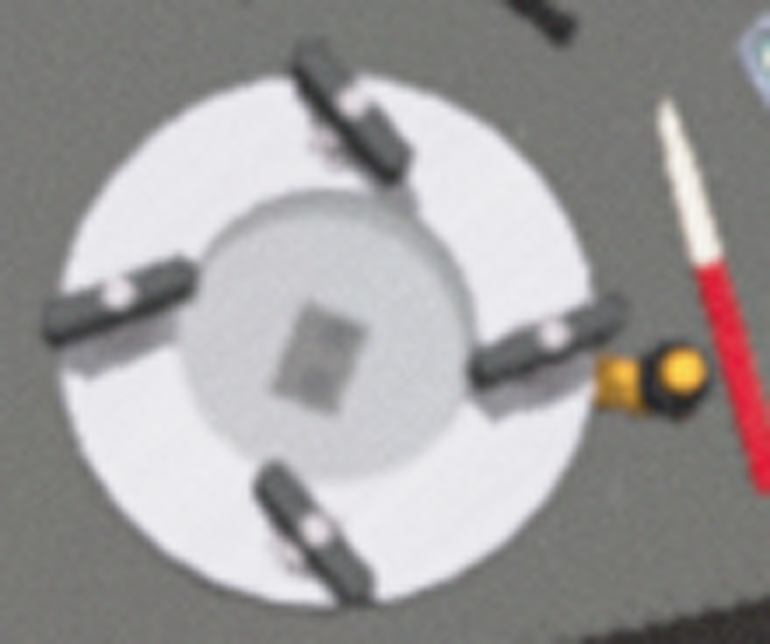

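```bash
cat > fit.py <<'E'
from h import *
from scipy.optimize import minimize
def fit(n,seeds,S=8,show=True):
    d=np.load(f'pics/{n}.npz'); K=d['K'];Ei=np.linalg.inv(d['E']); g=cv2.cvtColor(d['im'],cv2.COLOR_RGB2GRAY).astype(float)
    out=[]
    for u,v,th in seeds:
        x0=px(n,u,v,.096)[:2]; a,b=int(u)-18,int(v)-18
        I=np.clip((95-g[b:b+36,a:a+36])/40,0,1)
        def cost(p):
            t=p[2]; pts=[]
            for l in(-1,1):
                for w in(-1,1):
                    for z in(.069,.096):
                        q=np.array([p[0]/1e2+l*.024*np.cos(t)-w*.0055*np.sin(t),p[1]/1e2+l*.024*np.sin(t)+w*.0055*np.cos(t),z,1])
                        c=Ei@q; c=K@c[:3]/c[2]; pts.append((c[:2]-[a,b]+.5)*S)
            h=cv2.convexHull(np.float32(pts)); m=np.zeros((36*S,36*S),np.uint8)
            cv2.fillConvexPoly(m,np.int32(np.round(h*16)),255,shift=4)
            m=cv2.resize(m,(36,36),interpolation=cv2.INTER_AREA)/255.
            return ((m-I)**2).sum()
        best=min((minimize(cost,[x0[0]*100,x0[1]*100,np.radians(th+k)],method='Nelder-Mead',options=dict(initial_simplex=np.array([x0[0]*100,x0[1]*100,np.radians(th+k)])+np.array([[0,0,0],[.5,0,0],[0,.5,0],[0,0,.2]]))) for k in(-12,0,12)),key=lambda s:s.fun)
        p=best.x; out.append(p); print(np.round([p[0]*10,p[1]*10,np.degrees(p[2])],1),round(best.fun,1))
    return out
E
python3 -c "
from fit import *
s=lambda u,v,t:(240+u/7,132+v/7,t)
# world angle: image right=-y, image up=+x => th=-90-img(cw)
fit('top',[s(550,330,-66),s(118,293,-70),s(352,100,-144),s(315,525,-144)])
print(px('top',240+680/7,132+370/7,.06), r.read_state()['t'])"
```

```text
[ 565.  -383.6  -41.2] 153.1
[ 575.4 -254.9  -55.3] 133.7
[ 635.  -321.6 -156. ] 140.0
[ 507.6 -309.9 -140.6] 141.1
[ 0.56408898 -0.42379945  0.06      ] 0.15
```

```bash
sed -i 's|(95-g\[b:b+36,a:a+36\])/40|(82-g[b:b+36,a:a+36])/24|' fit.py; python3 -c "
from fit import *
g=cv2.cvtColor(np.load('pics/top.npz')['im'],cv2.COLOR_RGB2GRAY)
print(g[168:188,302:334:2]); print(g[200:204,240:246])
s=lambda u,v,t:(240+u/7,132+v/7,t)
fit('top',[s(550,330,-66),s(118,293,-70),s(352,100,-144),s(315,525,-144)])"
```

```text
[[163 188 233 232 233 233 233 233 233 234 217 123 119 123 120 120]
 [172 171 226 233 233 234 234 234 234 234 226 138 119 119 120 118]
 [179 168 215 234 234 233 233 234 232 232 233 150 116 117 118 120]
 [189 166 204 234 233 232 234 236 234 234 233 149 118 120 119 120]
 [195 171 191 233 234 234 236 235 234 235 233 152 116 117 121 119]
 [202 179 174 231 234 234 234 233 234 235 232 164 115 110 118 121]
 [205 182 168 227 235 235 234 234 235 233 226 164 103  99 117 120]
 [205 192 169 224 235 233 235 236 234 227 193 141 104  96 114 118]
 [203 197 170 222 235 236 233 233 220 193 130 108 107 102 115 121]
 [207 199 170 217 236 233 223 214 199 151 103 107 103 100 115 120]
 [206 202 175 214 236 225 184 163 208 173 109 102  93  91 118 124]
 [204 202 179 205 231 187 133 140 215 194 107  88  77  99 119 122]
 [204 205 181 187 202 127 108 128 208 178  89  73  74 114 120 116]
 [206 207 179 144 135 103 107 110 162 133  75  84  99 116 117 108]
 [205 205 177 109 109 107 102  90 100  83 103 113 116 120 118  86]
 [204 205 162  92 103 100  91  73  71  90 129 136 121 146 130  57]
 [205 206 145  76  94  82  69  78 106 123 136 139 120 176 157  50]
 [206 204 146  64  79  72  78 102 119 128 136 142 130 182 162  50]
 [206 204 160  61  72 102 106 117 124 133 149 170 127 159 151  43]
 [204 201 167  90 109 139 135 132 126 140 171 191 122 134 139  47]]
[[120 121 120 122 121 120]
 [117 119 122 122 121 123]
 [120 120 125 123 118 118]
 [118 122 122 120 121 123]]
[ 511.2 -308.4  -40.5] 28.7
[ 575.5 -255.4  -51.6] 144.7
[ 633.6 -322.1 -157.5] 146.6
[ 463.7 -277.5 -255.2] 1.8
```

```bash
sed -i 's|I=np.clip.*|I=np.clip((117-g[b:b+36,a:a+36])/8,0,1); I[14:23,14:23]=np.maximum(I[14:23,14:23],cv2.morphologyEx(I,cv2.MORPH_CLOSE,np.ones((5,5)))[14:23,14:23]); yy,xx=np.mgrid[:36,:36]; W=np.hypot(yy-18,xx-18)<16|; s|((m-I)\*\*2)|(W*(m-I)**2)|' fit.py; python3 -c "
from fit import *
s=lambda u,v,t:(240+u/7,132+v/7,t)
o=fit('top',[s(550,330,-66),s(118,293,-70),s(352,100,-144),s(315,525,-144)])
d=np.load('pics/top.npz');Ei=np.linalg.inv(d['E']);im=cv2.resize(d['im'][132:224,240:350,::-1],None,fx=7,fy=7)
for p in o:
  t=p[2]
  for z,c in((.096,(0,255,0)),(.069,(0,0,255))):
    P=[]
    for l,w in((-1,-1),(1,-1),(1,1),(-1,1)):
      q=Ei@[p[0]/100+l*.024*np.cos(t)-w*.0055*np.sin(t),p[1]/100+l*.024*np.sin(t)+w*.0055*np.cos(t),z,1];q=d['K']@q[:3]/q[2];P.append(((q[:2]-[240,132])+.5)*7)
    cv2.polylines(im,[np.int32(P)],True,c,1)
cv2.imwrite('pics/o1.png',im)
"
```

```text
[ 568.1 -381.4  -65.2] 61.0
[ 578.5 -255.8  -71.2] 50.7
[ 636.6 -322.5 -146.6] 36.6
[ 510.1 -313.5 -146.2] 64.8
```

View pics/o1.png

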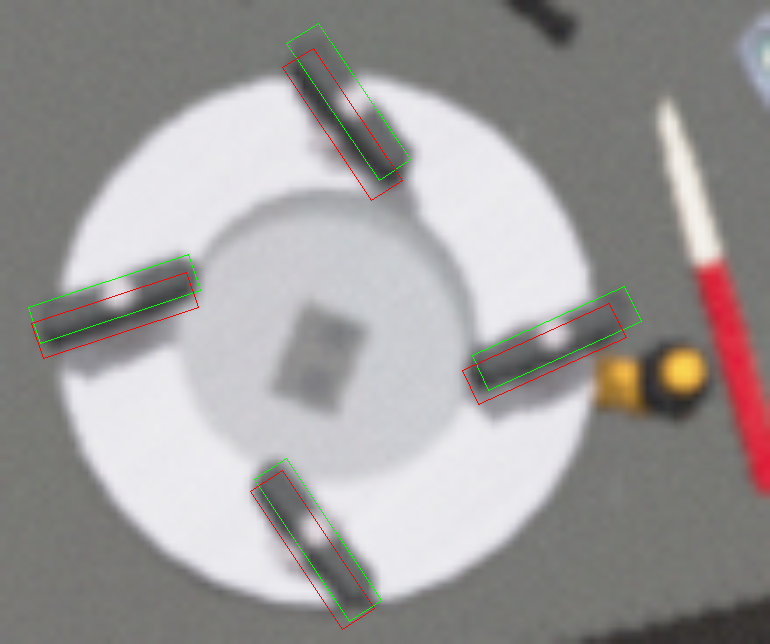

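The overlay agrees with the bars. In mm and degrees, t_first is at (568,-381) at −65°, t_second at (578.5,-256) at −71°, and the finished bars lie at −146.4°. The opposite-bolt distance comes out at 126 mm against 124.5 expected. Fingertips must stay above 69 mm to clear the foot, so the TCP goes to z≈0.094.

Emit:
servo_tool(motion="4.46 -0.06 1 0 0 0 4;4.46 -0.06 1 0 0 0 4;4.46 -0.06 1 0 0 0 4;4.46 -0.06 1 0 0 0 4;4.46 -0.06 1 0 0 0 4;4.46 -0.06 1 0 0 0 4;4.46 -0.06 1 0 0 0 4;4.46 -0.06 1 0 0 0 4;4.46 -0.06 1 0 0 0 4;4.46 -0.06 1 0 0 0 4;0 0 0 0 0 -9.9 4;0 0 0 0 0 -9.9 4;0 0 0 0 0 -9.9 4;0 0 0 0 0 -9.9 4;0 0 0 0 0 -9.9 4;0 0 0 0 0 -9.9 4;0 0 0 0 0 -9.9 4;0 0 0 0 0 -9.9 4;0 0 0 0 0 -9.9 4;0 0 0 0 0 -9.9 4")

```text
t: 2.65
tcp_pos: [0.5677, -0.3818, 0.1603]
eef_rot: [-3.141, -0.001, 2.002]
wrist_force: [-0.4, 0.1, -0.0]
opening: 0.453
finger_force: 0.0
```

```bash
cat > st.py <<'E'
from h import *
import sys
def go(x,y,z,yaw):
    s=r.read_state();p=s['tcp_pos'];w=s['eef_rot'][2]
    d=np.array([x,y,z])/1e3-p;c,n=np.cos(w),np.sin(w)
    print('pos',np.round(np.array(p)*1e3,1),'rpy',np.round(np.degrees(s['eef_rot']),1),'F',np.round(s['wrist_force'],1),'op',round(s['opening']*88,1),'t',s['t'],'q',np.round(s['joints'],2))
    print('tool cm',np.round([100*(c*d[0]+n*d[1]),100*(n*d[0]-c*d[1]),-100*d[2]],2),'wz',round(np.degrees(w)-yaw,1))
if __name__=='__main__': go(*map(float,sys.argv[1:]))
E
python3 st.py 567.7 -381.3 94 114.5
```

```text
pos [ 567.7 -381.8  160.3] rpy [-180.    -0.   114.7] F [-0.4  0.1 -0. ] op 39.8 t 2.65 q [-0.76  0.75  1.07  0.    1.32 -1.19]
tool cm [0.05 0.02 6.63] wz 0.2
```

Emit:
servo_tool(motion="0 0 3 0 0 0 4;0 0 2 0 0 0 4;0 0 1.6 0 0 0 4;0 0 0 0 0 0 4;0 0 0 0 0 0 0.8;0 0 0 0 0 0 0.8;0 0 0 0 0 0 0.8;0 0 0 0 0 0 0.8;0 0 0 0 0 0 0.8;0 0 0 0 0 0 0.8")

```text
t: 3.9
tcp_pos: [0.5693, -0.3814, 0.0955]
eef_rot: [3.138, 0.002, 1.997]
wrist_force: [7.5, 2.1, 0.1]
opening: 0.126
finger_force: 30.0
```

Emit:
servo_tool(motion="0 0.16 0 0 0 0 0.8;0 0 0 0 0 5 0.8;0 0 0 0 0 9 0.8;0 0 0 0 0 9 0.8;0 0 0 0 0 9 0.8;0 0 0 0 0 0 0.8")

```text
t: 4.65
tcp_pos: [0.569, -0.3815, 0.0954]
eef_rot: [-3.141, 0.0, 1.439]
wrist_force: [-3.6, 2.4, 6.1]
opening: 0.125
finger_force: 30.0
```

```bash
python3 st.py 567.7 -381.3 94 33.6; python3 -c "
from h import *
print(r.read_state()['moment'])"
```

```text
pos [ 569.  -381.5   95.4] rpy [-180.     0.    82.5] F [-3.6  2.4  6.1] op 11.0 t 4.65 q [-0.76  0.81  1.13 -0.    1.2  -0.63]
tool cm [-0.   -0.13  0.14] wz 48.9
[ 0.19249671  0.55491519 -0.08294142]
```

Emit:
servo_tool(motion="0 0 0 0 0 9.8 0.8;0 0 0 0 0 9.8 0.8;0 0 0 0 0 9.8 0.8;0 0 0 0 0 9.8 0.8;0 0 0 0 0 7 0.8;0 0 0 0 0 2.7 0.8;0 0 0 0 0 0 0.8;0 0 0 0 0 0 0.8")

```text
t: 5.65
tcp_pos: [0.5685, -0.3811, 0.0954]
eef_rot: [-3.14, 0.001, 0.588]
wrist_force: [-7.4, 3.7, 8.7]
opening: 0.123
finger_force: 30.0
```

```bash
python3 st.py 567.7 -381.3 94 33.6
```

```text
pos [ 568.5 -381.1   95.4] rpy [-1.799e+02  1.000e-01  3.370e+01] F [-7.4  3.7  8.7] op 10.8 t 5.65 q [-0.76  0.81  1.13 -0.    1.2   0.22]
tool cm [-0.08 -0.02  0.14] wz 0.1
```

Emit:
servo_tool(motion="0 0 0 0 0 0 4;0 0 0 0 0 0 4;0 0 0 0 0 0 4;0 0 0 0 0 0 4;0 0 -2 0 0 0 4;0 0 -4.5 0 0 0 4;2.6 -3.27 0 0 0 0 4;2.6 -3.27 0 0 0 0 4;2.6 -3.27 0 0 0 0 4;0 0 0 0 0 -9.4 4;0 0 0 0 0 -9.4 4;0 0 0 0 0 -9.4 4;0 0 0 0 0 -9.4 4;0 0 0 0 0 -9.4 4;0 0 0 0 0 -9.4 4;0 0 0 0 0 -9.4 4;0 0 0 0 0 -9.4 4;0 0 0 0 0 0 4")

```text
t: 7.9
tcp_pos: [0.5804, -0.2566, 0.1611]
eef_rot: [3.141, 0.001, 1.896]
wrist_force: [0.9, 0.3, -0.5]
opening: 0.454
finger_force: 0.0
```

```bash
python3 st.py 578.8 -255.7 94.5 108.8; python3 -c "
from h import *
pic('top','t3.png',(240,132,350,224),7)
from fit import *
fit('top',[(240+550/7,132+330/7,-146)])"
```

```text
pos [ 580.4 -256.6  161.1] rpy [1.799e+02 1.000e-01 1.086e+02] F [ 0.9  0.3 -0.5] op 39.9 t 7.9 q [-0.6   0.64  1.27  0.    1.23 -0.93]
tool cm [ 0.13 -0.13  6.66] wz -0.2
[ 566.4 -380.3 -149.1] 79.5
```

View pics/t3.png

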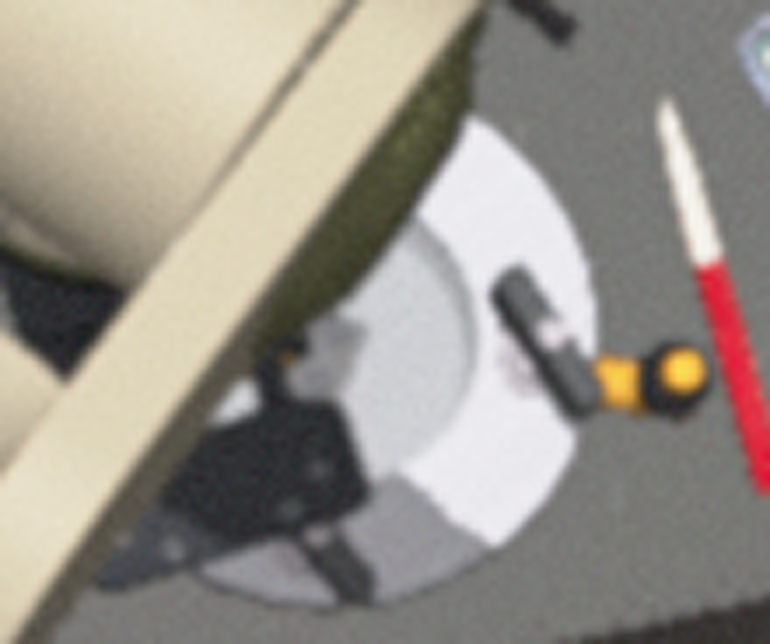

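```bash
for w in 12 13 14; do sed "s/<16/<$w/" fit.py > f2.py; python3 -c "
from f2 import *
fit('top',[(240+548/7,132+340/7,-146)])
f=cv2.imread('pics/t2.png');a=f[::7,::7]
# same fit on first image's finished bars
d=np.load('pics/top.npz');im=d['im'].copy();im[132:224,240:350]=cv2.resize(f,(110,92),interpolation=cv2.INTER_AREA)[:,:,::-1]
np.savez('pics/old.npz',K=d['K'],E=d['E'],im=im)
s=lambda u,v,t:(240+u/7,132+v/7,t)
fit('old',[s(352,110,-146),s(315,535,-146)])"; done
```

```text
[ 565.  -381.7 -150.5] 53.3
[ 637.7 -321.9 -146.6] 31.0
[ 508.5 -314.5 -146.4] 54.4
[ 565.1 -381.5 -150.8] 55.9
[ 636.6 -322.5 -146.6] 37.5
[ 508.3 -314.5 -147.3] 58.9
[ 565.5 -380.7 -150.3] 66.6
[ 636.6 -322.4 -146.7] 38.1
[ 510.  -313.5 -147.3] 63.1
```

```bash
python3 -c "
from h import *
d=np.load('pics/top.npz');o=np.load('pics/old.npz');Ei=np.linalg.inv(d['E'])
out=[]
for im,x,y,t in((o['im'],636.6,-322.5,-146.6),(d['im'],567.8,-381.2,-146.3),(o['im'],509.5,-314,-146.6)):
  pr=lambda p:(lambda q:(d['K']@q[:3]/q[2])[:2])(Ei@np.r_[p,1])
  c=pr([x/1e3,y/1e3,.09]).astype(int);a,b=c-16
  z=cv2.resize(im[b:b+32,a:a+32,::-1],None,fx=8,fy=8,interpolation=cv2.INTER_CUBIC);raw=z.copy();t=np.radians(t)
  for h in(.097,.069):
    P=[]
    for l,w in((-1,-1),(1,-1),(1,1),(-1,1)):
      q=pr([x/1e3+l*.024*np.cos(t)-w*.0055*np.sin(t),y/1e3+l*.024*np.sin(t)+w*.0055*np.cos(t),h]);P.append((q-[a,b]+.5)*8)
    cv2.polylines(z,[np.int32(P)],True,(0,255*(h>.08),255*(h<.08)),1)
  out.append(np.vstack([raw,z]))
cv2.imwrite('pics/c1.png',np.hstack(out))"
```

```text
(no output)
```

View pics/c1.png

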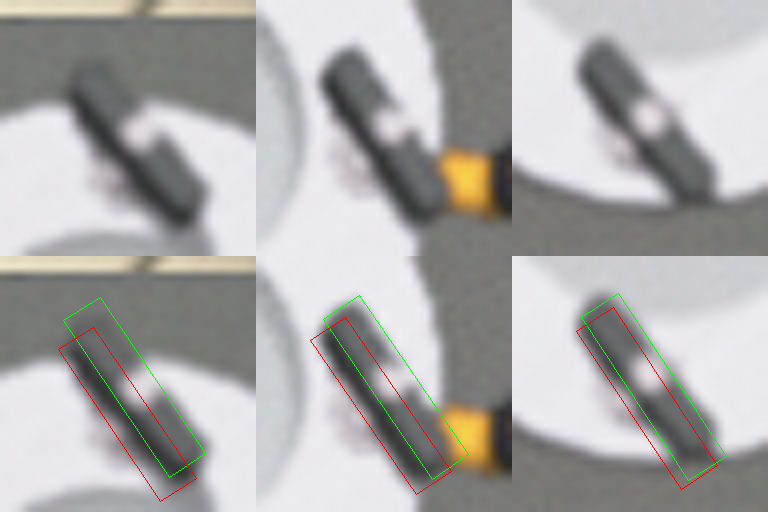

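```bash
cat > f3.py <<'E'
from h import *
from scipy.optimize import minimize
A=np.linspace(0,2*np.pi,32,endpoint=False); C=np.c_[np.cos(A),np.sin(A)]
def fit3(im,x,y,th,S=8,R=15):
    d=np.load('pics/top.npz');K=d['K'];Ei=np.linalg.inv(d['E']);g=cv2.cvtColor(im,cv2.COLOR_RGB2GRAY).astype(float)
    def pr(P): q=(Ei@np.c_[P,np.ones(len(P))].T)[:3]; q=K@q; return (q[:2]/q[2]).T
    a,b=(pr(np.array([[x/1e3,y/1e3,.09]]))[0]-18).astype(int); G=g[b:b+36,a:a+36]
    yy,xx=np.mgrid[:36,:36]; W=np.hypot(yy-18,xx-18)<R; sat=im[b:b+36,a:a+36].astype(int); W&=(sat.max(2)-sat.min(2))<40
    def cov(pts):
        m=np.zeros((36*S,36*S),np.uint8); cv2.fillConvexPoly(m,np.int32(np.round(cv2.convexHull(np.float32((pts-[a,b]+.5)*S))*16)),255,shift=4)
        return cv2.GaussianBlur(cv2.resize(m,(36,36),interpolation=cv2.INTER_AREA)/255.,(0,0),.6)
    def cost(p):
        t=p[2]/10;c,n=np.cos(t),np.sin(t)
        out=np.vstack([C*.004*1.0+[s*.0185,w*.0015] for s in(-1,1) for w in(-1,1)])*[24/22.5,1]
        o=out@np.array([[c,n],[-n,c]])+np.array(p[:2])/100
        T=np.c_[o,np.full(len(o),.0965)];B=np.c_[o,np.full(len(o),p[3]/100)]
        ct=cov(pr(T));ch=np.maximum(ct,cov(pr(np.vstack([T,B]))))
        M=ct*105+(ch-ct)*p[4]*10+(1-ch)*np.maximum(G,175*0+118)
        bg=np.where(G>118,np.where(G>150,G,118),118)  # bright stays
        M=ct*105+(ch-ct)*p[4]*10+(1-ch)*np.where(ch>.5,118,np.maximum(G,118))
        dot=(np.hypot(*(np.stack([xx,yy],-1)-(pr(np.array([[p[0]/100,p[1]/100,.0965]]))[0]-[a,b])).transpose(2,0,1))<4.5)
        return (W*~dot*np.minimum(abs(M-G),60)**2).sum()/1e3
    best=None
    for k in(-8,-3,3,8):
        x0=np.array([x/10,y/10,np.radians(th+k)*10,7.2,7])
        s=minimize(cost,x0,method='Nelder-Mead',options=dict(maxiter=500,initial_simplex=x0+np.vstack([np.zeros(5),np.diag([.3,.3,1,.5,.5])])))
        if best is None or s.fun<best.fun: best=s
    p=best.x;print(np.round([p[0]*10,p[1]*10,np.degrees(p[2]/10),p[3]*10,p[4]*10],1),round(best.fun,1))
E
python3 -c "
from f3 import *
n=np.load('pics/top.npz')['im'];o=np.load('pics/old.npz')['im']
for R in(13,15):
  fit3(o,636.6,-322.5,-146,R=R);fit3(o,509.5,-314,-146,R=R);fit3(n,567.8,-381.2,-147,R=R);fit3(o,567.8,-381.2,-65,R=R);fit3(o,578.5,-256,-71,R=R)"
```

```text
[ 636.8 -322.  -142.9   85.6   48.6] 22.1
[ 509.2 -312.9 -143.3   96.5   76.5] 26.6
[ 565.5 -381.1 -145.3   87.1   65.9] 35.4
[ 568.3 -382.4  -67.2   83.4   64.4] 24.7
[ 577.6 -253.8  -71.2   82.7   70.6] 35.1
[ 637.1 -322.3 -143.6   81.2   67.4] 29.0
[ 509.1 -313.  -142.8   96.4   61.4] 26.6
[ 565.9 -380.8 -144.8   87.3   58. ] 46.3
[ 568.5 -382.4  -66.5   80.6   68.4] 38.9
[ 577.7 -255.3  -69.9   85.2   69. ] 34.1
```

By eye in the enlargement, the finished bars lean about 53–54° in the image while t_first leans about 58°. The two-tone fit puts the finished bars at −143.2°, so t_first, left at −146.3°, is about 3° too far. I'll go back and correct it before touching t_second.

Emit:
servo_tool(motion="0 0 0 0 0 9.4 4;0 0 0 0 0 9.4 4;0 0 0 0 0 9.4 4;0 0 0 0 0 9.4 4;0 0 0 0 0 9.4 4;0 0 0 0 0 9.4 4;0 0 0 0 0 9.4 4;0 0 0 0 0 9.2 4;-2.64 3.24 0 0 0 0 4;-2.64 3.24 0 0 0 0 4;-2.64 3.24 0 0 0 0 4;0 0 0 0 0 0 4;0 0 3 0 0 0 4;0 0 3.5 0 0 0 4;0 0 0 0 0 0 4")

```text
t: 9.82
tcp_pos: [0.5676, -0.3795, 0.0927]
eef_rot: [-3.137, 0.001, 0.587]
wrist_force: [0.7, 0.2, -0.1]
opening: 0.453
finger_force: 0.0
```

Emit:
servo_tool(motion="0 0 0 0 0 0 0.8;0 0 0 0 0 0 0.8;0 0 0 0 0 0 0.8;0 0 0 0 0 0 0.8;0 0 0 0 0 0 0.8;0 0 0 0 0 -2.8 0.8;0 0 0 0 0 0 0.8;0 0 0 0 0 0 0.8")

```text
t: 10.82
tcp_pos: [0.5683, -0.3812, 0.0958]
eef_rot: [3.141, -0.0, 0.637]
wrist_force: [-2.4, 2.7, 6.2]
opening: 0.118
finger_force: 30.0
```

```bash
python3 st.py 567.7 -381.3 95 36.6
```

```text
pos [ 568.3 -381.2   95.8] rpy [180.   -0.   36.5] F [-2.4  2.7  6.2] op 10.4 t 10.825 q [-0.76  0.81  1.13  0.    1.2   0.17]
tool cm [-0.06 -0.03  0.08] wz -0.1
```

Emit:
servo_tool(motion="0 0 0 0 0 0 4;0 0 0 0 0 0 4;0 0 0 0 0 0 4;0 0 0 0 0 0 4;0 0 -2 0 0 0 4;0 0 -4.5 0 0 0 4;2.75 -3.18 0 0 0 0 4;2.75 -3.18 0 0 0 0 4;2.75 -3.18 0 0 0 0 4;0 0 0 0 0 -9.1 4;0 0 0 0 0 -9.1 4;0 0 0 0 0 -9.1 4;0 0 0 0 0 -9.1 4;0 0 0 0 0 -9.1 4;0 0 0 0 0 -9.1 4;0 0 0 0 0 -9.1 4;0 0 0 0 0 -9.1 4;0 0 0 0 0 0 4")

```text
t: 13.08
tcp_pos: [0.578, -0.2556, 0.1611]
eef_rot: [3.141, 0.001, 1.906]
wrist_force: [0.3, 0.3, -0.6]
opening: 0.456
finger_force: 0.0
```

```bash
python3 st.py 578 -255.5 95 109.5; python3 -c "
from f3 import *
pic('top','t4.png',(240,132,350,224),7)
n=np.load('pics/top.npz')['im']
fit3(n,567.8,-381.2,-144,R=13);fit3(n,567.8,-381.2,-144)
"
```

```text
pos [ 578.  -255.6  161.1] rpy [1.799e+02 1.000e-01 1.092e+02] F [ 0.3  0.3 -0.6] op 40.1 t 13.075 q [-0.6   0.63  1.28 -0.    1.23 -0.94]
tool cm [0.01 0.   6.61] wz -0.3
[ 564.9 -381.4 -140.9   89.1   46.3] 33.0
[ 565.7 -381.3 -140.9   86.7   60. ] 46.4
```

First T-bolt is now parallel within fit noise. On to the second.

Emit:
servo_tool(motion="0 0 3 0 0 0 4;0 0 2 0 0 0 4;0 0 1.5 0 0 0 4;0 0 0 0 0 0 4;0 0 0 0 0 0 0.8;0 0 0 0 0 0 0.8;0 0 0 0 0 0 0.8;0 0 0 0 0 0 0.8;0 0 0 0 0 0 0.8;0 0 0 0 0 0 0.8")

```text
t: 14.38
tcp_pos: [0.5792, -0.2551, 0.0954]
eef_rot: [3.138, 0.002, 1.908]
wrist_force: [8.3, 3.3, -1.8]
opening: 0.123
finger_force: 30.0
```

Emit:
servo_tool(motion="0 0 0 0 0 5 0.8;0 0 0 0 0 9 0.8;0 0 0 0 0 9 0.8;0 0 0 0 0 9 0.8;0 0 0 0 0 0 0.8")

```text
t: 15.0
tcp_pos: [0.5802, -0.255, 0.0954]
eef_rot: [3.135, -0.001, 1.347]
wrist_force: [14.7, 2.6, -5.3]
opening: 0.124
finger_force: 30.0
```

```bash
python3 st.py 578 -255.5 95 36.2
```

```text
pos [ 580.2 -255.    95.4] rpy [179.6  -0.   77.2] F [14.7  2.6 -5.3] op 10.9 t 15.0 q [-0.6   0.7   1.33  0.    1.1  -0.38]
tool cm [-0.09 -0.2   0.04] wz 41.0
```

Emit:
servo_tool(motion="0 0.2 0 0 0 0 0.8;0 0 0 0 0 9 0.8;0 0 0 0 0 9 0.8;0 0 0 0 0 9 0.8;0 0 0 0 0 9 0.8;0 0 0 0 0 5 0.8;0 0 0 0 0 0 0.8;0 0 0 0 0 0 0.8")

```text
t: 16.0
tcp_pos: [0.5815, -0.2558, 0.0954]
eef_rot: [3.138, -0.004, 0.633]
wrist_force: [10.9, 0.9, -2.1]
opening: 0.122
finger_force: 30.0
```

```bash
python3 st.py 578 -255.5 95 36.2
```

```text
pos [ 581.5 -255.8   95.4] rpy [179.8  -0.2  36.3] F [10.9  0.9 -2.1] op 10.8 t 16.0 q [-0.6   0.71  1.33  0.    1.1   0.34]
tool cm [-0.26 -0.23  0.04] wz 0.1
```

Emit:
servo_tool(motion="0 0 0 0 0 0 4;0 0 0 0 0 0 4;0 0 0 0 0 0 4;0 0 0 0 0 0 4;0 0 -2 0 0 0 4;0 0 -5 0 0 0 4;0 0 -5 0 0 0 4;0 0 -4 0 0 0 4;-5 -0.6 0 0 0 0 4;-5 -0.6 0 0 0 0 4;-5 -0.6 0 0 0 0 4;-5 -0.6 0 0 0 0 4;-5 -0.6 0 0 0 0 4;-5 -0.6 0 0 0 0 4;-5 -0.6 0 0 0 0 4;-5 -0.6 0 0 0 0 4;-5 -0.6 0 0 0 0 4;0 0 0 0 0 0 4")

```text
t: 18.25
tcp_pos: [0.1827, -0.4799, 0.2546]
eef_rot: [-3.141, 0.0, 0.629]
wrist_force: [0.0, -0.1, 1.2]
opening: 0.45
finger_force: 0.0
```

```bash
python3 -c "
from f3 import *
pic('top','t5.png',(240,132,350,224),7)
n=np.load('pics/top.npz')['im']
for R in(13,15):
  for p in((636.8,-322.2),(509.2,-313),(567,-381.2),(579.5,-255.5)): fit3(n,*p,-143,R=R)
"
```

```text
[ 637.3 -322.1 -143.    82.4   60.9] 24.9
[ 509.1 -312.8 -142.7   96.5   87.8] 28.2
[ 565.7 -380.9 -142.    87.5   53.8] 30.8
[ 576.7 -256.4 -143.    96.7   67.7] 24.5
[ 637.1 -322.1 -142.9   82.1   66.7] 30.0
[ 508.9 -312.9 -144.2   96.6   65.9] 28.2
[ 565.8 -381.3 -141.4   84.4   65.4] 49.9
[ 578.9 -254.7 -143.4   95.4   68.7] 26.3
```

View pics/t5.png

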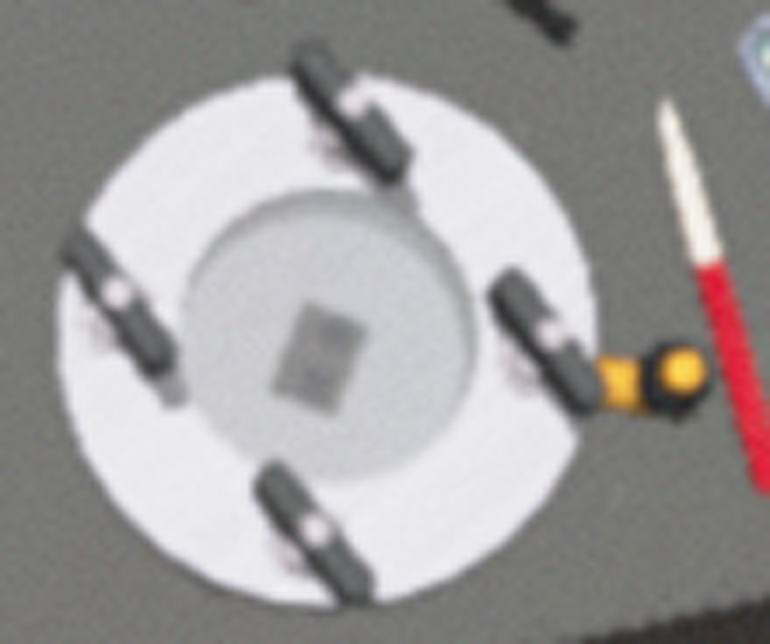

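The picture shows all four bars parallel. By fit they lie at −142.9° and −143.5° (finished pair), −141.7° (first) and −143.2° (second). The finished pair has not moved, and the arm is clear of the pot.

```bash
python3 -c "
from cell import r
print(r.finish_job())"
```

```text
the job is handed in; nothing more can be done
None
```

The job is handed in: I turned the T-bolt beside the hose fitting first, then the one across from it; by image fit both lie within about 2° of the finished pair, which did not move, and nothing is being touched. I overshot the first bolt by about 3° and turned it back before starting the second.

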